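# Feed a rubber-faced foot through the twist guide

### The arm

A 6-joint arm with a two-finger parallel gripper is mounted at the origin on the work surface. World frame = base frame: x ahead of the robot, y to its left, z up, the work surface at z = 0. Lengths are in m, angles in rad, forces in N, time in s.
With the tool pointing down it reaches from about 0.35 to 0.85 m from the base axis. Payload 8.1 kg.
Tool frame: the origin (TCP) lies at the centre of the arm's flange, where the gripper is bolted on; the fingertips stand 186 mm ahead of it and the grasp point (between the pads) lies 167 mm ahead of it; z points along the fingers, y is the direction in which the jaws open and shut (so a half turn about z gives the same grasp; the last joint's range is limited). The gripper opens to 93 mm and grips with 3 to 60 N. Pads are 15 mm wide; open, the fingers measure 128 mm over their backs; the gripper's body (75 mm by 188 mm) begins 65 mm behind the grasp point.
Start: joints at [1.074, 0.13, 1.488, -0, 1.523, -0.085], TCP at [0.24, 0.55, 0.405] pointing down, gripper open.
Joint ranges: [-2.96, 2.96], [-0.89, 2.26], [0.02, 2.5], [-1.34, 4.48], [0, 2.73], [-2.66, 2.66]. Speed limits (rad/s): [2.39, 2.39, 2.79, 3.14, 3.14, 3.14].

### API

Orientations are given as a rotation vector (axis times angle).
In Python, from plant import robot, viewer, order gives the robot as it stands.
- The arm moves only by the tool apply_moves, never from a script. Its argument "deltas" is a list of rows, each a list of 3 entries, a list of its own where there are three numbers: the finger opening in mm, from 0 to 93, then the shift along the tool's x, y, z in mm, then the turn about the tool's z in rad. In form: [[grip, [dx, dy, dz], yaw], ...]. A call has 1 to 5 rows; each row shifts and turns the commanded pose from where the row before left it, along the tool's axes as they then stand; what a row does not reach is not made up. A row lasts 1/8 s, in which the tool goes at most 62.5 mm and 10.7 degrees, less where a joint would pass 70% of its speed; a pose out of reach is approached as far as the arm can. A call is refused whole if a number of a shift passes 62.5 or a number of a turn 0.188, either way. A call with a gripper value outside its range is refused whole. The fingers move at their own pace and stop on an object; "grip_force" is the grip in N (left out, the last holds). Time passes only in rows, so rows that do not move let the fingers close. It gives the time, the measured TCP pose, the force and the opening at its end, in the units of the state.
- robot.read_state(): the state, without advancing time (a new reading comes with each control period).
- viewer.read_camera(name): name is "side" or "top"; returns the picture (400x640x3 uint8, blue, green, red); there is no depth.
- viewer.get_calibration(name): a dict with "fx", "fy", "cx", "cy" (pixels), "distortion" ([k1, k2, p1, p2, k3] as OpenCV has them; the pictures are not rectified), "R" (3x3) and "t" (3): a world point X has camera coordinates R X + t. Camera axes: x right, y down, z forward; pixel columns grow to the right and rows downward; lengths in m; the calibration is good to about 2 mm. A picture is of the moment at which its call begins. get_calibration takes no time and is no camera call.
- order.close_job(): hands the job in, once; it reports no verdict.
The state is a dict: "t": time; "q": joint angles; "dq": joint speeds; "joint_torque": joint torques, N m; "tool_pos": TCP position; "orientation": TCP orientation; "force": force on the tool from outside, world axes, zero at the start; "wrist_torque": the same for the moment, N m; "opening": finger opening in m.
Only numpy, scipy, OpenCV 4.12 (cv2) and the standard library are available. Lean on these libraries where they do the work, as an engineer would, in place of code of your own. Each camera call takes 0.05 s, during which the arm holds its last target. There are 200 camera calls.

### The job

Take the small round equipment foot from the plywood rack and drop it on edge through the twisted rod guide, so that the guide turns it half round and it ends lying flat in the guide's catch tray with its rubber face up. Leave the larger round foot and the square foot standing in the rack.

Things in the scene. Friction and masses are not known exactly. Their poses are not given: they have to be found in the camera images.
- foot_center (a point): Centre of the small round foot: steel disc 44 mm across, 6 mm thick, 70 g, black rubber inlay on one face. x: the disc's axis, out of the bare face; the rubber looks along -x. It stands on edge in one of 3 rack pockets (a row across x, 70 mm apart), x level, rubber roughly towards the robot; y and z turn as it rolls. Its lowest point is 10 mm, the rack's top 24 mm above the table.
- large_foot_center (a point): Centre of the larger round foot, 56 mm across and 6 mm thick, standing in another pocket of the rack with its rubber face towards the robot (-x). Not to be moved.
- square_foot_center (a point): Centre of the square foot, 44 x 44 x 6 mm, standing in another pocket of the rack with its rubber face towards the robot (-x). Not to be moved.
- guide_mouth (a point): Mouth centre of the fixed guide, level with its hopper's rim, 258 mm above the table; nothing of it is higher. z up. Opening 47 (x) by 77 mm (y), narrowing 30 mm down to 17 by 47. A disc let go on edge, axis along x, falls through, twists half a turn about z and slides down a slick ramp to +x: the face looking to -x at the mouth ends up. Tray: x 46 to 136, y -42 to 42 mm, floor 6 mm above table.

How it is judged:
On the way:
1. the small round foot falls through the twisted slot, let go by the gripper (z of foot_center in the frame of guide_mouth between -0.175 and -0.07 m and horizontal distance between foot_center and guide_mouth below 0.015 m and contact force between foot and the fingers below 0.05 N), for 0.02 s.
At the end, for the whole second after the job is handed in: The small round foot lies at rest in the catch tray, flat to within 11 degrees, rubber face up; the larger round foot and the square foot still stand in the rack within 30 mm of where they were (x of foot_center in the frame of guide_mouth between 0.046 and 0.136 m and y of foot_center in the frame of guide_mouth between -0.043 and 0.043 m and z of foot_center in the frame of guide_mouth below -0.24 m and angle between foot_center's own x axis and vertical above 2.94 rad and linear speed of foot below 0.02 m/s and distance of each of large_foot_center, square_foot_center from where it was at the start of the episode below 0.03 m and angle between large_foot_center's own x axis and vertical between 1.2 and 1.94 rad and angle between square_foot_center's own x axis and vertical between 1.2 and 1.94 rad); the robot touches nothing.
It fails at once if the larger round foot or the square foot is taken out of its pocket (distance of any of large_foot_center, square_foot_center from where it was at the start of the episode above 0.03 m).
It also fails if it takes over 42 s, if anything falls off the work surface, if the arm or the gripper's body presses on something with over 40 N, if the wrist force passes 120 N, or if a joint passes its speed limit or range.

## Working session

There is one attempt and no reset: what is moved stays moved. The work goes in short steps, Python scripts to look and compute and a tool call to move; the robot and the scene stay as the last step left them, time stands still between calls to the robot, and variables do not carry over. Pictures are saved under pics/ and viewed, about 8 in all and at most 12, crops included, and the job is handed in when it is done.

Besides the shell and the picture viewer there is one more tool, called after "Call:" in YAML: its name, and indented under it one key for each argument. apply_moves: Moves the arm, as the interface text tells. Its arguments: {"type":"object","properties":{"deltas":{"type":"array"},"grip_force":{"type":"number"}},"required":["deltas"]}

```bash
mkdir -p pics; ls; cat > h.py <<'E'
import numpy as np, cv2
from plant import robot, viewer, order
def cam(n):
    c=viewer.get_calibration(n)
    K=np.array([[c['fx'],0,c['cx']],[0,c['fy'],c['cy']],[0,0,1.]])
    return K,np.array(c['distortion'],float),np.array(c['R']),np.array(c['t'])
def ray(n,px):
    K,D,R,t=cam(n)
    p=cv2.undistortPoints(np.array(px,float).reshape(-1,1,2),K,D).reshape(-1,2)
    d=np.c_[p,np.ones(len(p))]@R
    return -R.T@t,d
def onplane(n,px,z,ax=2):
    o,d=ray(n,px)
    return o+d*((z-o[ax])/d[:,ax])[:,None]
def proj(n,X):
    K,D,R,t=cam(n)
    return cv2.projectPoints(np.array(X,float).reshape(-1,3),cv2.Rodrigues(R)[0],t,K,D)[0].reshape(-1,2)
E
python3 - <<'E'
from h import *
for n in('side','top'):
    im=viewer.read_camera(n); cv2.imwrite(f'pics/{n}0.png',im)
    K,D,R,t=cam(n); print(n,K[0],-R.T@t,R[2])
s=robot.read_state(); print(s['t'],s['tool_pos'],s['orientation'],s['opening'],s['force'])
E
```

```text
pics
side [391.55993057   0.         318.18078921] [0.31174203 0.53007454 0.73881479] [ 0.2917826  -0.61394922 -0.73343662]
top [454.4207265    0.         314.98500524] [0.40153716 0.05660743 1.17646986] [ 0.13930438 -0.02075341 -0.99003211]
0.1 [0.24002923 0.54968013 0.40380765] [-6.42178791e-01 -3.07476306e+00  2.44212502e-03] 0.09301710393393205 [-0.20890287 -0.207306   -0.41605177]
```

View pics/side0.png

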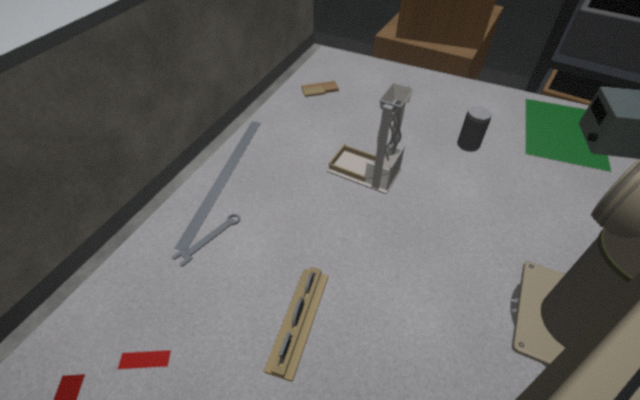

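View pics/top0.png

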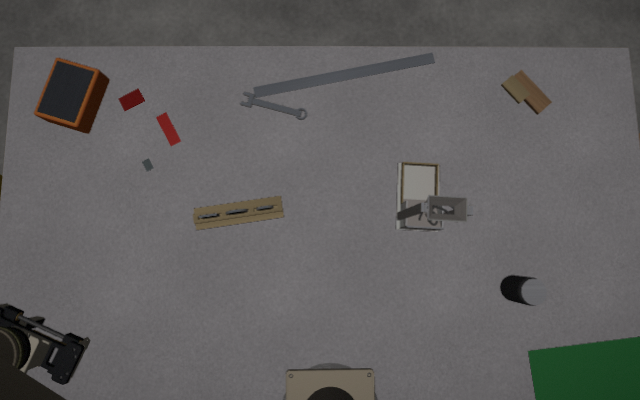

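```bash
python3 - <<'E'
import cv2,numpy as np
s=cv2.imread('pics/side0.png');t=cv2.imread('pics/top0.png')
def c(im,x,y,w,h,W,H): return cv2.resize(im[y:y+h,x:x+w],(W,H),interpolation=cv2.INTER_CUBIC)
a=np.hstack([c(s,255,260,80,120,400,600),np.vstack([c(t,185,190,100,50,400,200),c(t,390,150,100,90,400,360),np.zeros((40,400,3),np.uint8)])])
cv2.imwrite('pics/c1.png',cv2.convertScaleAbs(a,alpha=1.3))
from h import *
print(onplane('top',[[195,209],[196,229],[284,215],[281,197]],.024))
print(onplane('top',[[429,196],[467,198],[466,221],[428,220]],.258))
print(onplane('top',[[400,163],[438,164]],.012))
E
```

```text
[[0.50445541 0.33686984 0.024     ]
 [0.45394776 0.33293524 0.024     ]
 [0.48790418 0.11161231 0.024     ]
 [0.53386542 0.11932356 0.024     ]]
[[ 0.50735748 -0.1959305   0.258     ]
 [ 0.50277904 -0.27430037  0.258     ]
 [ 0.45568527 -0.26968473  0.258     ]
 [ 0.45828962 -0.19179219  0.258     ]]
[[ 0.62306542 -0.19086224  0.012     ]
 [ 0.62003394 -0.2909984   0.012     ]]
```

View pics/c1.png

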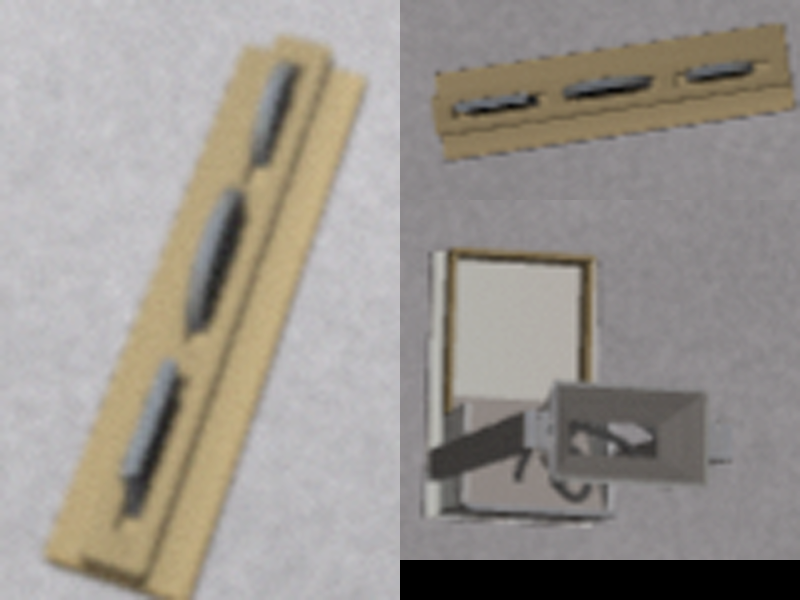

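```bash
python3 - <<'E'
from h import *
for n,(x,y,w,h) in {'top':(190,192,98,40),'side':(255,260,80,120)}.items():
    im=cv2.imread(f'pics/{n}0.png'); hsv=cv2.cvtColor(im,cv2.COLOR_BGR2HSV)
    # rack hull by saturation
    wood=np.zeros(im.shape[:2],np.uint8); wood[y:y+h,x:x+w]=(hsv[y:y+h,x:x+w,1]>60)*255
    cs,_=cv2.findContours(wood,0,2); hull=cv2.convexHull(max(cs,key=cv2.contourArea))
    m=np.zeros_like(wood); cv2.fillConvexPoly(m,hull,255); m=cv2.erode(m,np.ones((3,3)))
    g=((hsv[...,1]<60)&(m>0)).astype(np.uint8)*255
    cs,_=cv2.findContours(g,0,2)
    for c in cs:
        if cv2.contourArea(c)<15: continue
        mm=np.zeros_like(g); cv2.drawContours(mm,[c],-1,255,-1); mm&=g
        steel=(mm>0)&(im.max(2)>75)
        for k,a in (('all',mm>0),('steel',steel)):
            yx=np.argwhere(a)[:,::-1].astype(np.float32)
            if len(yx)<5: continue
            r=cv2.minAreaRect(yx); p,w=cv2.PCACompute(yx,None); 
            u=w[0]; s=(yx-p[0])@u; e=np.array([p[0]+u*s.min(),p[0]+u*s.max()])
            z=.045 
            print(n,k,len(yx),p[0].round(1),'size',np.round(r[1],1),'ends',e.round(1).tolist(),'onplane',onplane(n,np.vstack([p,e]),z)[:,:2].round(4).tolist())
    if n=='top':
        b=cv2.boxPoints(cv2.minAreaRect(hull)); print('rack',onplane(n,b,.02)[:,:2].round(4).tolist())
E
```

```text
top all 65 [207.9 215.1] size [ 3.2 20.2] ends [[197.89999389648438, 216.39999389648438], [218.0, 213.89999389648438]] onplane [[0.4871, 0.2995], [0.4842, 0.324], [0.4901, 0.2745]]
top steel 41 [206.7 214.9] size [ 2.5 18.2] ends [[198.10000610351562, 216.3000030517578], [216.0, 213.3000030517578]] onplane [[0.4878, 0.3024], [0.4843, 0.3237], [0.4916, 0.2793]]
top all 70 [236.1 210.7] size [ 3.7 21.2] ends [[225.89999389648438, 212.0], [246.89999389648438, 209.39999389648438]] onplane [[0.4977, 0.2298], [0.4946, 0.255], [0.5009, 0.2029]]
top steel 28 [234.6 210. ] size [ 2. 15.] ends [[227.0, 211.10000610351562], [242.0, 209.0]] onplane [[0.4994, 0.2333], [0.4969, 0.2522], [0.5019, 0.2151]]
top all 52 [264.  206.9] size [ 3.1 16.3] ends [[255.89999389648438, 208.1999969482422], [272.0, 205.6999969482422]] onplane [[0.5067, 0.1604], [0.5037, 0.1806], [0.5097, 0.1407]]
top steel 23 [263.7 206.3] size [ 2.1 14.5] ends [[255.8000030517578, 207.89999389648438], [270.0, 204.89999389648438]] onplane [[0.5085, 0.1613], [0.5044, 0.1809], [0.5117, 0.1456]]
rack [[0.5066, 0.3458], [0.5381, 0.12
[... 484 characters left out ...]
0001220703125, 297.0], [292.70001220703125, 325.20001220703125]] onplane [[0.4968, 0.2323], [0.5029, 0.2035], [0.4907, 0.2613]]
side steel 103 [296.1 309.2] size [ 5.1 29.3] ends [[300.29998779296875, 296.70001220703125], [290.8999938964844, 324.6000061035156]] onplane [[0.5, 0.2304], [0.5048, 0.2037], [0.4943, 0.2618]]
side all 115 [308.7 281.7] size [ 5.9 21.2] ends [[311.5, 271.8999938964844], [305.70001220703125, 292.20001220703125]] onplane [[0.5048, 0.1668], [0.5099, 0.1437], [0.4997, 0.1902]]
side steel 76 [308.1 280.9] size [ 5.9 21.2] ends [[310.8999938964844, 271.70001220703125], [304.70001220703125, 291.8999938964844]] onplane [[0.5068, 0.1656], [0.5112, 0.1438], [0.5018, 0.1905]]
```

```bash
cat >> h.py <<'E'
from scipy.spatial.transform import Rotation as Ro
def rows(tgt,ang,N,cmd=None,grip=93):
    """print N rows from pose to TCP tgt with tool y at world angle ang (deg); tool down"""
    s=robot.read_state(); p=np.array(s['tool_pos']); R=Ro.from_rotvec(s['orientation']).as_matrix()
    a=np.arctan2(R[1,1],R[0,1]); D=np.array(tgt)-p; dy=(np.radians(ang)-a+np.pi)%(2*np.pi)-np.pi
    print('t',s['t'],'p',p.round(4),'yaw',np.degrees(a).round(2),'tilt',R[2].round(4),'F',np.round(s['force'],1),'op',s['opening'])
    for i in range(N):
        b=a+dy*i/N; y=np.array([np.cos(b),np.sin(b),0]); z=np.array([0,0,-1.]); x=np.cross(y,z)
        d=D/N*1000
        print([grip,[round(float(d@v),1) for v in (x,y,z)],round(float(-dy/N),4)])
E
python3 -c "
from h import *
rows([.5075,.162,.30],8.1,10)"
```

```text
t 0.1 p [0.24   0.5497 0.4038] yaw 66.41 tilt [ 2.0e-04 -1.6e-03 -1.0e+00] F [-0.2 -0.2 -0.4] op 0.09301710393393205
[93, [-40.0, -24.8, 10.4], 0.1018]
[93, [-42.3, -20.6, 10.4], 0.1018]
[93, [-44.2, -16.2, 10.4], 0.1018]
[93, [-45.6, -11.6, 10.4], 0.1018]
[93, [-46.6, -6.9, 10.4], 0.1018]
[93, [-47.0, -2.2, 10.4], 0.1018]
[93, [-47.0, 2.6, 10.4], 0.1018]
[93, [-46.5, 7.4, 10.4], 0.1018]
[93, [-45.5, 12.1, 10.4], 0.1018]
[93, [-44.1, 16.6, 10.4], 0.1018]
```

Call:
apply_moves:
  deltas:
    - [93,[-40,-24.8,10.4],0.1018]
    - [93,[-42.3,-20.6,10.4],0.1018]
    - [93,[-44.2,-16.2,10.4],0.1018]
    - [93,[-45.6,-11.6,10.4],0.1018]
    - [93,[-46.6,-6.9,10.4],0.1018]

```text
t: 0.72
tool_pos: [0.3743, 0.3548, 0.352]
orientation: [-1.4, -2.812, 0.001]
force: [-0.6, 0.2, -0.1]
opening: 0.0928
```

Call:
apply_moves:
  deltas:
    - [93,[-47,-2.2,10.4],0.1018]
    - [93,[-47,2.6,10.4],0.1018]
    - [93,[-46.5,7.4,10.4],0.1018]
    - [93,[-45.5,12.1,10.4],0.1018]
    - [93,[-44.1,16.6,10.4],0.1018]

```text
t: 1.35
tool_pos: [0.508, 0.1609, 0.3001]
orientation: [-2.063, -2.369, 0.001]
force: [0.2, 0.7, 1.2]
opening: 0.0929
```

```bash
python3 - <<'E'
from h import *
rows([.5075,.162,.216],8.1,5)
t=viewer.read_camera('top');s=viewer.read_camera('side')
cv2.imwrite('pics/t1.png',t);cv2.imwrite('pics/s1.png',s)
c=lambda im,x,y,w,h,W,H: cv2.resize(im[y:y+h,x:x+w],(W,H),interpolation=cv2.INTER_CUBIC)
cv2.imwrite('pics/c2.png',cv2.convertScaleAbs(np.hstack([c(t,190,140,130,130,400,400),c(s,240,200,130,130,400,400)]),alpha=1.4))
E
```

```text
t 1.35 p [0.508  0.1609 0.3001] yaw 7.88 tilt [ 0.e+00 -5.e-04 -1.e+00] F [0.2 0.7 1.2] op 0.09288120811390226
[93, [0.2, -0.1, 16.8], -0.0008]
[93, [0.2, -0.1, 16.8], -0.0008]
[93, [0.2, -0.1, 16.8], -0.0008]
[93, [0.2, -0.1, 16.8], -0.0008]
[93, [0.2, -0.1, 16.8], -0.0008]
```

View pics/c2.png

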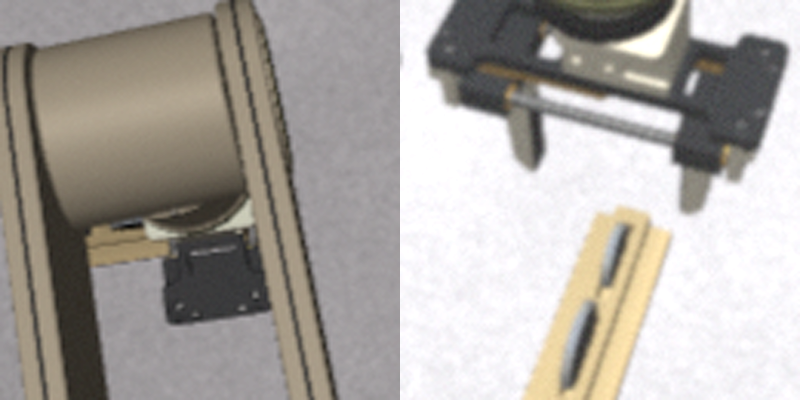

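The side crop shows the open fingers either side of and above the farthest foot (its rim at crop (617,255)). The arm hides the rack from above. I'll go down and check before closing.

Call:
apply_moves:
  deltas:
    - [93,[0,0,20],0]
    - [93,[0,0,20],0]
    - [93,[0,0,20],0]
    - [60,[0,0,18],0]
    - [40,[0,0,6],0]
  grip_force: 8

```text
t: 2.08
tool_pos: [0.5067, 0.1626, 0.2152]
orientation: [-2.058, -2.372, 0.003]
force: [-0.5, -0.1, 0.2]
opening: 0.0772
```

```bash
python3 - <<'E'
from h import *
rows([.5075,.162,.216],8.1,1)
s=viewer.read_camera('side')
c=lambda im,x,y,w,h,W,H: cv2.resize(im[y:y+h,x:x+w],(W,H),interpolation=cv2.INTER_CUBIC)
cv2.imwrite('pics/c3.png',cv2.convertScaleAbs(c(s,265,235,90,90,600,600),alpha=1.3))
print((proj('side',[[.508,.161,.03],[.508,.161,.054]])-[265,235])*600/90)
E
```

```text
t 2.075 p [0.5067 0.1626 0.2152] yaw 8.12 tilt [-1.0e-04 -2.4e-03 -1.0e+00] F [-0.5 -0.1  0.2] op 0.07724506072945286
[93, [-0.7, 0.8, -0.8], 0.0004]
[[291.07548628 318.26154973]
 [289.87381601 276.79086179]]
```

View pics/c3.png

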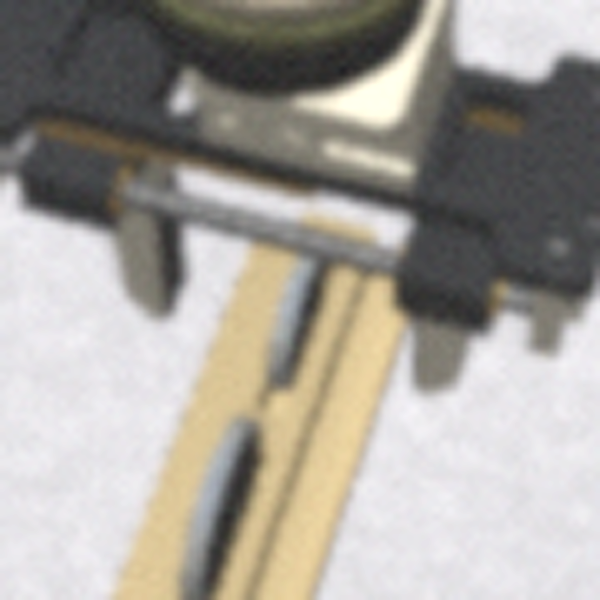

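The fingers straddle the foot (rim at crop (295,320), tips at (160,312) and (435,388)), clear of the larger foot. Shift 2 mm and close.

Call:
apply_moves:
  deltas:
    - [40,[-2,0.5,0],0]
    - [25,[0,0,0],0]
    - [14,[0,0,0],0]
    - [14,[0,0,0],0]
    - [14,[0,0,0],0]
  grip_force: 8

```text
t: 2.75
tool_pos: [0.5083, 0.1605, 0.2169]
orientation: [2.059, 2.372, 0.0]
force: [0.1, -0.3, 0.1]
opening: 0.0235
```

Call:
apply_moves:
  deltas:
    - [14,[0,0,0],0]
    - [14,[0,0,0],0]
    - [4,[0,0,0],0]
    - [4,[0,0,0],0]
    - [4,[0,0,0],0]

```text
t: 3.38
tool_pos: [0.5082, 0.1605, 0.2167]
orientation: [-2.059, -2.372, 0.0]
force: [-0.1, -0.3, 0.5]
opening: 0.0061
```

Call:
apply_moves:
  deltas:
    - [2,[0,0,0],0]
    - [2,[0,0,-10],0]
    - [2,[0,0,-25],0]
    - [2,[0,0,-35],0]
    - [2,[0,0,-40],0]
  grip_force: 15

```text
t: 4.0
tool_pos: [0.5079, 0.1604, 0.3279]
orientation: [-2.059, -2.372, 0.001]
force: [0.4, -0.3, -1.1]
opening: 0.0062
```

Call:
apply_moves:
  deltas:
    - [2,[0,0,-45],0]
    - [2,[0,0,-45],0]
    - [2,[0,0,-45],0]
    - [2,[0,0,-35],0]
    - [2,[0,0,-15],0]

```text
t: 4.62
tool_pos: [0.5082, 0.1605, 0.515]
orientation: [2.058, 2.37, 0.005]
force: [0.0, 0.9, -0.3]
opening: 0.0058
```

```bash
python3 - <<'E'
from h import *
im=cv2.imread('pics/top0.png'); g=cv2.cvtColor(im,6)
# tray walls: wood-coloured frame corners -> yaw
hsv=cv2.cvtColor(im,cv2.COLOR_BGR2HSV)
m=np.zeros(g.shape,np.uint8); m[150:240,390:480]=(hsv[150:240,390:480,1]>60)*255
cs,_=cv2.findContours(m,0,2); pts=np.vstack([c for c in cs if cv2.contourArea(c)>3])
r=cv2.minAreaRect(pts); b=cv2.boxPoints(r); print('frame px',b.round(1).tolist(),onplane('top',b,.014)[:,:2].round(4).tolist())
# hopper rim in both views
t=np.array([[428.5,195.5],[466.5,197.5],[466,221],[428,220.5]])
side=cv2.imread('pics/side0.png')
rows([.481,-.233,.50],-3,12,grip=2)
s=viewer.read_camera('side')
c=lambda im,x,y,w,h,W,H: cv2.resize(im[y:y+h,x:x+w],(W,H),interpolation=cv2.INTER_CUBIC)
o=np.hstack([c(im,400,180,80,60,400,300),c(side,365,70,60,45,400,300)])
o2=np.hstack([c(s,240,110,130,97,400,300),c(im,390,150,60,45,400,300)])
cv2.imwrite('pics/c4.png',cv2.convertScaleAbs(np.vstack([o,o2]),alpha=1.3))
E
```

```text
frame px [[400.5, 202.0], [401.79998779296875, 161.6999969482422], [438.0, 162.89999389648438], [436.70001220703125, 203.1999969482422]] [[0.5203, -0.1882], [0.6261, -0.1954], [0.6226, -0.2906], [0.5166, -0.2823]]
t 4.625 p [0.5082 0.1605 0.515 ] yaw 8.08 tilt [ 3.0e-04  4.3e-03 -1.0e+00] F [ 0.   0.9 -0.3] op 0.005828507212695028
[2, [-32.1, -6.9, 1.2], 0.0161]
[2, [-32.3, -6.3, 1.2], 0.0161]
[2, [-32.3, -5.8, 1.2], 0.0161]
[2, [-32.4, -5.3, 1.2], 0.0161]
[2, [-32.5, -4.8, 1.2], 0.0161]
[2, [-32.6, -4.2, 1.2], 0.0161]
[2, [-32.7, -3.7, 1.2], 0.0161]
[2, [-32.7, -3.2, 1.2], 0.0161]
[2, [-32.8, -2.7, 1.2], 0.0161]
[2, [-32.8, -2.1, 1.2], 0.0161]
[2, [-32.8, -1.6, 1.2], 0.0161]
[2, [-32.8, -1.1, 1.2], 0.0161]
```

View pics/c4.png

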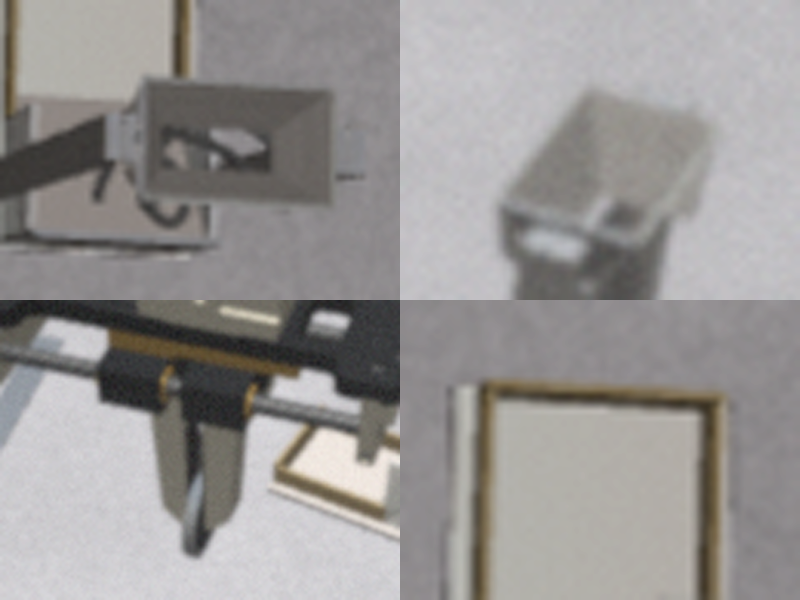

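```bash
python3 - <<'E'
from h import *
T=np.array([[429.4,195.4],[466,198.4],[466,221.2],[428.6,219.4]]) # ++,+-,--,-+
S=np.array([[380.5,100.8],[393.8,83],[412.2,88.8],[401,106.5]])
a=onplane('top',T,.258);b=onplane('side',S,.258)
print(a.round(4),b.round(4),a.mean(0),b.mean(0))
o1,d1=ray('top',[T.mean(0)]);o2,d2=ray('side',[S.mean(0)])
A=np.c_[d1[0],-d2[0]];k=np.linalg.lstsq(A,o2-o1,rcond=None)[0];print(o1+k[0]*d1[0],o2+k[1]*d2[0])
for q in(a,b):
  v=q[0]-q[1]+q[3]-q[2]; w=q[0]-q[3]+q[1]-q[2]; print(np.degrees(np.arctan2(-v[0],v[1])),np.degrees(np.arctan2(w[1],w[0])),np.hypot(*v[:2])/2,np.hypot(*w[:2])/2)
E
```

```text
[[ 0.5086 -0.1968  0.258 ]
 [ 0.502  -0.2722  0.258 ]
 [ 0.4553 -0.2697  0.258 ]
 [ 0.4595 -0.1931  0.258 ]] [[ 0.5044 -0.1881  0.258 ]
 [ 0.501  -0.2697  0.258 ]
 [ 0.4561 -0.2643  0.258 ]
 [ 0.4578 -0.1868  0.258 ]] [ 0.48133329 -0.23293147  0.258     ] [ 0.47982965 -0.22720339  0.258     ]
[ 0.48172157 -0.23458976  0.25258341] [ 0.48155294 -0.23462495  0.25257987]
-4.081386551638676 -3.7373708266951153 0.07617570907016676 0.047990979356635995
-1.8514341349477674 -4.221463778104596 0.07955530476167323 0.045867324330464296
```

Call:
apply_moves:
  deltas:
    - [2,[-32,-7,1],0.017]
    - [2,[-32,-6,1],0.017]
    - [2,[-32,-6,1],0.017]
    - [2,[-32,-5,1],0.017]
    - [2,[-32.5,-5,1],0.017]

```text
t: 5.3
tool_pos: [0.4962, -0.0032, 0.5048]
orientation: [-2.157, -2.281, 0.002]
force: [1.0, -0.9, -0.9]
opening: 0.0062
```

Call:
apply_moves:
  deltas:
    - [2,[-33,-4,1],0.017]
    - [2,[-33,-4,1],0.017]
    - [2,[-33,-3,1],0.017]
    - [2,[-33,-3,1],0.017]
    - [2,[-33,-2,1],0.017]

```text
t: 5.92
tool_pos: [0.4838, -0.1686, 0.4998]
orientation: [-2.252, -2.187, 0.001]
force: [0.1, -0.3, -1.2]
opening: 0.006
```

```bash
python3 -c "
from h import *
rows([.481,-.232,.48],-3.5,3,grip=2)"
```

```text
t 5.925 p [ 0.4838 -0.1686  0.4998] yaw -1.69 tilt [ 0.0011 -0.0024 -1.    ] F [ 0.1 -0.3 -1.2] op 0.006015349827430848
[2, [-21.2, -0.3, 6.6], 0.0105]
[2, [-21.2, -0.1, 6.6], 0.0105]
[2, [-21.2, 0.1, 6.6], 0.0105]
```

Move above the mouth, then measure the disc against the hopper in one view.

Call:
apply_moves:
  deltas:
    - [2,[-21,0,4],0.01]
    - [2,[-21,0,5],0.01]
    - [2,[-21,0,5],0.01]
    - [2,[0,0,4],0]
    - [2,[0,0,0],0]

```text
t: 6.55
tool_pos: [0.4818, -0.2303, 0.4831]
orientation: [-2.285, -2.154, 0.0]
force: [0.8, 1.2, -1.8]
opening: 0.0059
```

```bash
python3 - <<'E'
from h import *
rows([.481,-.232,.448],-3.5,2,grip=2)
s=viewer.read_camera('side')
c=lambda im,x,y,w,h,W,H: cv2.resize(im[y:y+h,x:x+w],(W,H),interpolation=cv2.INTER_CUBIC)
cv2.imwrite('pics/c5.png',cv2.convertScaleAbs(c(s,360,50,80,75,640,600),alpha=1.3))
p=np.array(robot.read_state()['tool_pos'])
print((proj('side',[p-[0,0,.186],p-[0,0,.207]])-[360,50])*8)
E
```

```text
t 6.55 p [ 0.4818 -0.2303  0.4831] yaw -3.37 tilt [ 8.e-04 -9.e-04 -1.e+00] F [ 0.8  1.2 -1.8] op 0.005879191815627692
[2, [-0.9, -0.3, 17.6], 0.0011]
[2, [-0.9, -0.3, 17.6], 0.0011]
[[314.09713793 219.75821107]
 [302.10944536 289.49985377]]
```

View pics/c5.png

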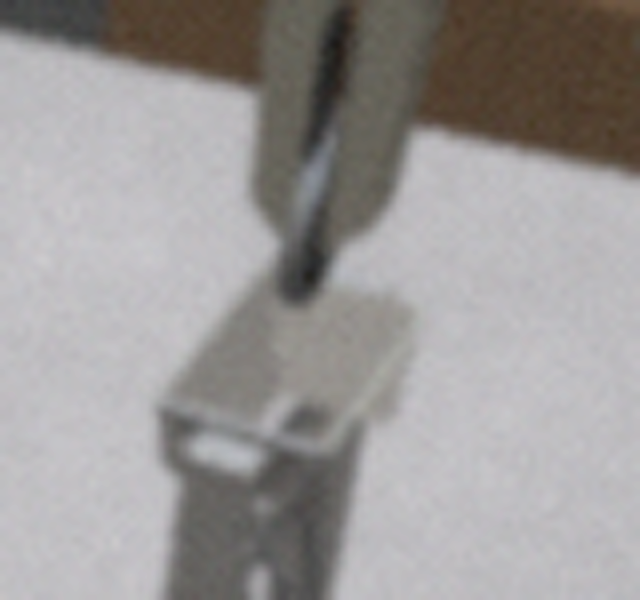

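Call:
apply_moves:
  deltas:
    - [2,[-1,0,15],0]
    - [2,[-0.5,0,12],0]
    - [2,[0,0,7],0]
    - [2,[0,0,0],0]
    - [2,[0,0,0],0]

```text
t: 7.22
tool_pos: [0.4817, -0.2321, 0.4501]
orientation: [2.286, 2.155, 0.0]
force: [-0.5, 0.1, -0.7]
opening: 0.006
```

```bash
python3 -c "
from h import *
rows([.481,-.232,.448],-3.5,1,grip=2)"
```

```text
t 7.225 p [ 0.4817 -0.2321  0.4501] yaw -3.38 tilt [-2.e-04  4.e-04 -1.e+00] F [-0.5  0.1 -0.7] op 0.006033289942772258
[2, [0.0, -0.7, 2.1], 0.0021]
```

Call:
apply_moves:
  deltas:
    - [30,[0,-0.5,1],0]
    - [40,[0,0,0],0]
    - [40,[0,0,0],0]
    - [40,[0,0,0],0]
    - [40,[0,0,0],0]

```text
t: 7.85
tool_pos: [0.4812, -0.232, 0.4488]
orientation: [2.286, 2.155, 0.0]
force: [-1.2, -0.2, -0.1]
opening: 0.0396
```

Call:
apply_moves:
  deltas:
    - [40,[0,0,-20],0]
    - [60,[0,0,-50],0]
    - [60,[40,0,-40],0]
    - [60,[60,0,0],0]
    - [60,[60,0,0],0]

```text
t: 8.48
tool_pos: [0.4903, -0.071, 0.5613]
orientation: [2.285, 2.152, 0.003]
force: [0.3, 0.7, 0.2]
opening: 0.0599
```

Call:
apply_moves:
  deltas:
    - [60,[60,0,0],0]
    - [60,[60,0,0],0]
    - [60,[60,0,0],0]
    - [60,[40,0,0],0]
    - [60,[0,0,0],0]

```text
t: 9.1
tool_pos: [0.5032, 0.1498, 0.56]
orientation: [2.281, 2.16, 0.002]
force: [-0.2, -1.0, 0.2]
opening: 0.0601
```

```bash
python3 - <<'E'
from h import *
t=viewer.read_camera('top');s=viewer.read_camera('side')
c=lambda im,x,y,w,h,W,H: cv2.resize(im[y:y+h,x:x+w],(W,H),interpolation=cv2.INTER_CUBIC)
cv2.imwrite('pics/c6.png',cv2.convertScaleAbs(np.vstack([np.hstack([c(t,390,150,100,75,400,300),c(s,315,75,100,125,400,300)]),np.hstack([c(t,185,185,110,60,400,300),c(s,250,260,90,120,400,300)])]),alpha=1.3))
st=robot.read_state();print(st['t'],st['tool_pos'])
E
```

```text
9.2 [0.50345425 0.14731513 0.5598192 ]
```

View pics/c6.png

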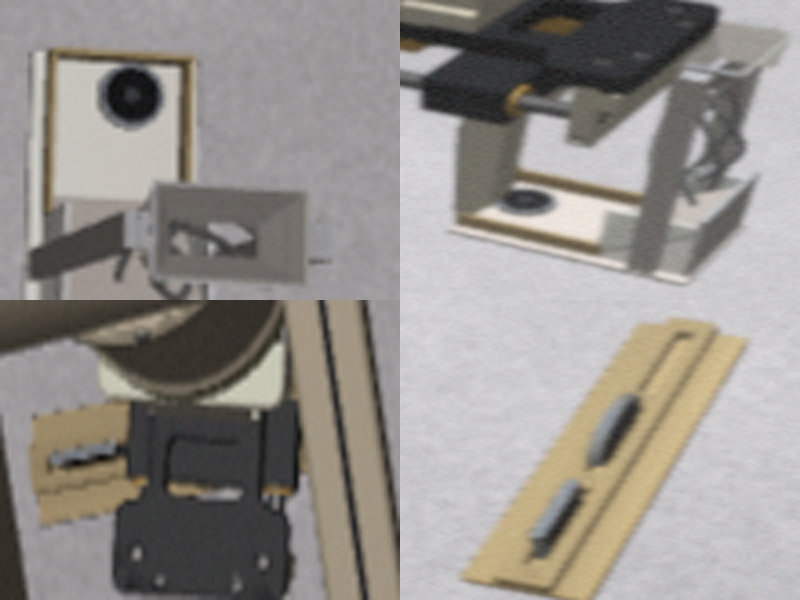

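The small foot lies flat in the tray, with its black face up (about (422,174) in the top picture). The other two feet still stand in the rack, and the arm is clear.

```bash
python3 - <<'E'
from h import *
p=onplane('top',[[422.5,174]],.012)[0]; a=np.radians(-3.5); d=p[:2]-[.481,-.232]
print('in guide frame',d@[np.cos(a),np.sin(a)],d@[-np.sin(a),np.cos(a)])
print(order.close_job())
E
```

```text
in guide frame 0.11345517642543591 -0.0100465205240527
the job is handed in; nothing more can be done
None
```

The small round foot went through the twisted guide and now lies in the catch tray with its rubber face up. I handed the job in at about 9.2 s.

- **Grasp and drop:** I took the foot from the rack pocket at about (0.508, 0.161) m. The fingers closed to 6 mm, the foot's thickness. I let it go on edge, centred over the mouth at (0.481, -0.232) m, with no notable contact force.
- **Last pictures:** The foot lies flat at about x = 113 mm, y = -10 mm in the guide's frame, which is inside the tray limits. The larger round foot and the square foot still stand in their pockets, and the arm is clear of everything.
- **What disagreed or was not checked:** The two cameras differed by about 6 mm in y on the mouth's position. The side camera read the held disc off by a similar amount, so I used the top camera's value. I judged the flatness and rest of the foot from a single look at each view. I did not measure how far the other two feet had moved.

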